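# Refit the control modules in reverse order

## Task

Move the four white control modules from the black storage rack into the four empty bays of the aluminium mounting rack, one to a bay, in reverse order: the module at the left end of the storage row, seen from the robot, goes into the right end bay, the next into the bay left of that, and so on, so that the row's right end module stands beside the black head unit. Each module must stand upright and square on its bay's floor. Never tip a module over, and do not shift the head unit that is already fitted.

Things in the scene. Friction and masses are not known exactly. Their poses are not given: they have to be found in the camera images.
- slim_mid (a point): Slim module: the narrowest and tallest one, flat top with five dark vent slots across it. All four modules are white plastic blocks, 44 mm deep (local x, front to back) with vertical parallel front and back faces over that depth; this one is 22 mm wide (local y) and 64 mm high overall, plain box to the top. About 110 g. The point is at its centre, half-way up; z up, x front-to-back.
- dial_mid (a point): Dial module: the widest and lowest one, with a round grey dial (26 mm across) on top. All four modules are white plastic blocks, 44 mm deep (local x, front to back) with vertical parallel front and back faces over that depth; this one is 36 mm wide (local y) and 56 mm high overall, of which the dial is the top 10 mm. About 110 g. The point is at its centre, half-way up; z up, x front-to-back.
- rocker_mid (a point): Rocker module: a wide one, with a grey rectangular rocker bar (14 x 24 mm) on top. All four modules are white plastic blocks, 44 mm deep (local x, front to back) with vertical parallel front and back faces over that depth; this one is 34 mm wide (local y) and 62 mm high overall, of which the rocker is the top 8 mm. About 110 g. The point is at its centre, half-way up; z up, x front-to-back.
- stud_mid (a point): Stud module: medium width, with two round steel studs (10 mm across) on top, one ahead of the other. All four modules are white plastic blocks, 44 mm deep (local x, front to back) with vertical parallel front and back faces over that depth; this one is 28 mm wide (local y) and 59 mm high overall, of which the studs are the top 6 mm. About 110 g. The point is at its centre, half-way up; z up, x front-to-back.
- place_slim: Fixed grey tray of the black storage rack where the slim module stands at the start. The four trays are alike, 70 (x) by 54 (y) mm, in one row 58 mm apart along y; +y is left as seen from the robot. Origin: centre of underside, 4 mm above the table; inner floor 4 mm, rim 10 mm above the origin; pocket 62 x 46 mm, so there is play. Trays never move: they keep showing the starting order.
- place_dial: Fixed grey tray of the black storage rack where the dial module stands at the start. The four trays are alike, 70 (x) by 54 (y) mm, in one row 58 mm apart along y; +y is left as seen from the robot. Origin: centre of underside, 4 mm above the table; inner floor 4 mm, rim 10 mm above the origin; pocket 62 x 46 mm, so there is play. Trays never move: they keep showing the starting order.
- place_rocker: Fixed grey tray of the black storage rack where the rocker module stands at the start. The four trays are alike, 70 (x) by 54 (y) mm, in one row 58 mm apart along y; +y is left as seen from the robot. Origin: centre of underside, 4 mm above the table; inner floor 4 mm, rim 10 mm above the origin; pocket 62 x 46 mm, so there is play. Trays never move: they keep showing the starting order.
- place_stud: Fixed grey tray of the black storage rack where the stud module stands at the start. The four trays are alike, 70 (x) by 54 (y) mm, in one row 58 mm apart along y; +y is left as seen from the robot. Origin: centre of underside, 4 mm above the table; inner floor 4 mm, rim 10 mm above the origin; pocket 62 x 46 mm, so there is play. Trays never move: they keep showing the starting order.
- mount_rack: Fixed aluminium rack, 74 (x) by 294 (y) mm; +y is left from the robot. Origin: centre of underside, on the table. Five bays at x = 0, y = +116 (head unit), +58, 0, -58, -116 mm: flat floor 62 (x) by 54 (y) mm, 8 mm above the origin; ribs and lips 8 mm above the floor. Nothing clicks. Both racks lie side-to-side, one nearer the robot, one farther (it varies), turned up to 9 degrees.
- head_mid (a point): Black head unit, a loose block 48 x 46 x 70 mm high, 350 g, standing in the left end bay of the mounting rack; it stays there. The point is at its centre, half-way up.
There are look-alikes about, which are no part of the job. What is shaped like the part that bears slim_mid but pink or red is not meant. Leave any blue look-alike of the place_stud alone.

How it is judged:
At the end, for the whole second after the job is handed in: Each module is released and still on the floor (4 mm) of the bay that mirrors its tray in the row: within 17 mm of the bay centre along the rack, 12 mm across it; tilt under 0.08 rad, within 0.26 rad of square (either way round); head unit within 10 mm of its start (((y of each of place_dial, place_rocker, place_stud in the frame of place_slim below 0 m and y of slim_mid in the frame of mount_rack between -0.133 and -0.099 m) or (y of each of place_dial, place_rocker, place_stud in the frame of place_slim below 0.087 m and y of any of place_dial, place_rocker, place_stud in the frame of place_slim above 0.029 m and y of slim_mid in the frame of mount_rack between -0.075 and -0.041 m) or (y of each of place_dial, place_rocker, place_stud in the frame of place_slim above -0.087 m and y of any of place_dial, place_rocker, place_stud in the frame of place_slim below -0.029 m and y of slim_mid in the frame of mount_rack between -0.017 and 0.017 m) or (y of each of place_dial, place_rocker, place_stud in the frame of place_slim above 0 m and y of slim_mid in the frame of mount_rack between 0.041 and 0.075 m)) and x of slim_mid in the frame of mount_rack between -0.012 and 0.012 m and z of slim_mid in the frame of mount_rack between 0.036 and 0.044 m and angle between each of slim_mid, dial_mid, rocker_mid, stud_mid's own z axis and vertical below 0.08 rad and angle between the x axis of each of slim_mid, dial_mid, rocker_mid, stud_mid and the x axis of mount_rack, either way round below 0.26 rad and linear speed of each of slim, dial, rocker, stud below 0.02 m/s and ((y of each of place_slim, place_rocker, place_stud in the frame of place_dial below 0 m and y of dial_mid in the frame of mount_rack between -0.133 and -0.099 m) or (y of each of place_slim, place_rocker, place_stud in the frame of place_dial below 0.087 m and y of any of place_slim, place_rocker, place_stud in the frame of place_dial above 0.029 m and y of dial_mid in the frame of mount_rack between -0.075 and -0.041 m) or (y of each of place_slim, place_rocker, place_stud in the frame of place_dial above -0.087 m and y of any of place_slim, place_rocker, place_stud in the frame of place_dial below -0.029 m and y of dial_mid in the frame of mount_rack between -0.017 and 0.017 m) or (y of each of place_slim, place_rocker, place_stud in the frame of place_dial above 0 m and y of dial_mid in the frame of mount_rack between 0.041 and 0.075 m)) and x of dial_mid in the frame of mount_rack between -0.012 and 0.012 m and z of dial_mid in the frame of mount_rack between 0.032 and 0.04 m and ((y of each of place_slim, place_dial, place_stud in the frame of place_rocker below 0 m and y of rocker_mid in the frame of mount_rack between -0.133 and -0.099 m) or (y of each of place_slim, place_dial, place_stud in the frame of place_rocker below 0.087 m and y of any of place_slim, place_dial, place_stud in the frame of place_rocker above 0.029 m and y of rocker_mid in the frame of mount_rack between -0.075 and -0.041 m) or (y of each of place_slim, place_dial, place_stud in the frame of place_rocker above -0.087 m and y of any of place_slim, place_dial, place_stud in the frame of place_rocker below -0.029 m and y of rocker_mid in the frame of mount_rack between -0.017 and 0.017 m) or (y of each of place_slim, place_dial, place_stud in the frame of place_rocker above 0 m and y of rocker_mid in the frame of mount_rack between 0.041 and 0.075 m)) and x of rocker_mid in the frame of mount_rack between -0.012 and 0.012 m and z of rocker_mid in the frame of mount_rack between 0.035 and 0.043 m and ((y of each of place_slim, place_dial, place_rocker in the frame of place_stud below 0 m and y of stud_mid in the frame of mount_rack between -0.133 and -0.099 m) or (y of each of place_slim, place_dial, place_rocker in the frame of place_stud below 0.087 m and y of any of place_slim, place_dial, place_rocker in the frame of place_stud above 0.029 m and y of stud_mid in the frame of mount_rack between -0.075 and -0.041 m) or (y of each of place_slim, place_dial, place_rocker in the frame of place_stud above -0.087 m and y of any of place_slim, place_dial, place_rocker in the frame of place_stud below -0.029 m and y of stud_mid in the frame of mount_rack between -0.017 and 0.017 m) or (y of each of place_slim, place_dial, place_rocker in the frame of place_stud above 0 m and y of stud_mid in the frame of mount_rack between 0.041 and 0.075 m)) and x of stud_mid in the frame of mount_rack between -0.012 and 0.012 m and z of stud_mid in the frame of mount_rack between 0.0335 and 0.0415 m and distance of head_mid from where it was at the start of the episode below 0.01 m); the robot touches nothing.
It fails at once if the slim module is tipped over (more than 0.7 rad) (angle between slim_mid's own z axis and vertical above 0.7 rad).
It fails at once if the dial module is tipped over (more than 0.7 rad) (angle between dial_mid's own z axis and vertical above 0.7 rad).
It fails at once if the rocker module is tipped over (more than 0.7 rad) (angle between rocker_mid's own z axis and vertical above 0.7 rad).
It fails at once if the stud module is tipped over (more than 0.7 rad) (angle between stud_mid's own z axis and vertical above 0.7 rad).
It fails at once if the head unit is shifted more than 15 mm (distance of head_mid from where it was at the start of the episode above 0.015 m).
It also fails if it takes over 112 s, if anything falls off the work surface, if the arm or the gripper's body presses on something with over 40 N, if the wrist force passes 120 N, or if a joint passes its speed limit or range.

## Robot

A 7-joint arm with a two-finger parallel gripper is mounted at the origin on the work surface. World frame = base frame: x ahead of the robot, y to its left, z up, the work surface at z = 0. Lengths are in m, angles in rad, forces in N, time in s.
With the tool pointing down it reaches from about 0.425 to 0.875 m from the base axis. Payload 4.7 kg.
Tool frame: the origin (TCP) lies midway between the tips of the shut fingers; the grasp point (between the pads) lies 19 mm behind it; z points along the fingers, y is the direction in which the jaws open and shut (so a half turn about z gives the same grasp; the last joint's range is limited). The gripper opens to 87 mm and grips with 3 to 60 N. Pads are 19 mm wide; open, the fingers measure 117 mm over their backs; the gripper's body (75 mm by 190 mm) begins 51 mm behind the grasp point.
Start: joints at [0.014, 0.321, -0.07, 1.45, 0.023, 1.371, -0.057], TCP at [0.65, -0, 0.223] pointing down, gripper open.
Joint ranges: [-2.86, 2.86], [-0.3, 2.09], [-1.38, 1.24], [0.06, 2.45], [-1.56, 4.7], [0.09, 2.05], [-2.69, 2.69]. Speed limits (rad/s): [2.57, 2.57, 3.14, 3.14, 3.14, 3.14, 3.14].

## Interface

Orientations are given as a rotation vector (axis times angle).
In Python, from bench import monitor, eyes, order gives the robot as it stands. The module is installed in compiled form; this text tells all that it offers.
- The arm moves only by the shell command python3 -m pendant 'ROWS' [FORCE]. ROWS is JSON, a list of rows, each a list of 3 entries, a list of its own where there are three numbers: the turn, a rotation vector about the tool's x, y, z in degrees, then the shift along the tool's x, y, z in m, then the gripper command: -1 is fully open, 1 is shut, values between are in proportion. In form: [[[rx, ry, rz], [tx, ty, tz], hand], ...]. A call has 1 to 8 rows; each row shifts and turns the commanded pose from where the row before left it, along the tool's axes as they then stand; what a row does not reach is not made up. A row lasts 1/8 s, in which the tool goes at most 62.5 mm and 10.7 degrees, less where a joint would pass 70% of its speed; a pose out of reach is approached as far as the arm can. A call is refused whole if a number of a shift passes 0.0625 or a number of a turn 10.7, either way. A call with a gripper value outside its range is refused whole. The fingers move at their own pace and stop on an object; FORCE is the grip in N (left out, the last holds). Time passes only in rows, so rows that do not move let the fingers close. It gives the time, the measured TCP pose, the force and the opening at its end, in the units of the state.
- monitor.get_state(): the state, without advancing time (a new reading comes with each control period).
- eyes.get_image(name): name is "scene" or "side" or "wrist"; returns a dict with "color" (420x560x3 uint8, red, green, blue), "range_z" (420x560 float32, m along the optical axis (not along the pixel's ray), 0 where there is no reading), "fx", "fy", "cx", "cy" (pixels), "k1" (the pictures are not rectified: a ray, as slopes to the right and down, at radius r is drawn at 1 + k1 r^2 times it, then the intrinsics apply), "world_to_cam" (4x4, takes a point from world to camera coordinates). Camera axes: x right, y up, looking along -z (the intrinsics and any distortion apply to the point x, -y, -z); pixel columns grow to the right and rows downward; lengths in m; the calibration is good to about 2 mm. A picture is of the moment at which its call begins.
- order.close_job(): hands the job in, once; it reports no verdict.
The state is a dict: "time": time; "joint_positions": joint angles; "qd": joint speeds; "joint_torque": joint torques, N m; "position": TCP position; "tool_rot": TCP orientation; "ft_force": force on the tool from outside, world axes, zero at the start; "torque": the same for the moment, N m; "grip_width": opening from 0.0 (shut) to 1.0 (fully open).
Only numpy, scipy, OpenCV 4.12 (cv2) and the standard library are available. Lean on these libraries where they do the work, as an engineer would, in place of code of your own. Each camera call takes 0.05 s, during which the arm holds its last target.

## Working session

There is one attempt and no reset: what is moved stays moved. The work goes in short steps, Python scripts to look and compute and a shell command to move; the robot and the scene stay as the last step left them, time stands still between calls to the robot, and variables do not carry over. Pictures are saved under pics/ and viewed, and the job is handed in when it is done.

```bash
mkdir -p pics; cat > h.py <<'E'
import numpy as np, cv2
from bench import monitor, eyes
def cam(n,save=None):
    d=eyes.get_image(n)
    if save: cv2.imwrite('pics/'+save,d['color'][:,:,::-1])
    return d
E
python3 - <<'E'
from h import *
for n in ['scene','side','wrist']:
    d=cam(n,n+'0.png'); print(n,d['fx'],d['fy'],d['cx'],d['cy'],d['k1']); print(np.round(d['world_to_cam'],3).tolist())
print(monitor.get_state())
E
```

```text
scene 516.9249243879958 516.9249243879958 276.28931878588065 215.98095747163208 -0.13325039520115775
[[0.066, 0.998, -0.006, -0.089], [-0.768, 0.054, 0.638, 0.424], [0.637, -0.037, 0.77, -1.336], [0.0, 0.0, 0.0, 1.0]]
side 518.7329326942638 518.7329326942638 274.72310774654767 221.75508659226904 0.0014339157932777963
[[-0.798, -0.603, 0.017, 0.517], [0.33, -0.413, 0.849, -0.252], [-0.505, 0.683, 0.528, -0.688], [0.0, 0.0, 0.0, 1.0]]
wrist 346.43142002577673 346.43142002577673 280.88338405406154 209.2356455341435 0.0038839336176648147
[[1.0, 0.001, -0.001, -0.65], [-0.001, 0.957, -0.291, 0.036], [0.001, 0.291, 0.957, -0.392], [0.0, 0.0, 0.0, 1.0]]
{'time': 0.15, 'joint_positions': array([ 0.01411523,  0.32163352, -0.07008886,  1.45137465,  0.02260607,
        1.37076369, -0.05688116]), 'qd': array([ 0.00248632, -0.00238208,  0.0006411 , -0.00229826, -0.00025595,
        0.00195054, -0.00050156]), 'joint_torque': array([ 2.16972071e-04, -4.91794288e+01, -4.04079035e-01, -3.12878716e+01,
       -6.39387709e-02,  4.04033612e-02,  9.90178205e-05]), 'position': array([ 6.49604305e-01, -5.49454845e-05,  2.21735357e-01]), 'tool_rot': array([-2.22075408e+00, -2.22082659e+00,  1.64123213e-03]), 'ft_force': array([-0.8722964 , -0.30066027, -0.07571962]), 'torque': array([ 0.00691177, -0.00908254, -0.02115375]), 'grip_width': 0.9940862008590025}
```

View pics/scene0.png

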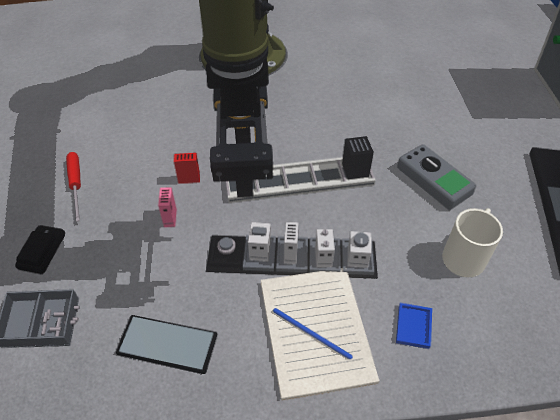

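View pics/side0.png

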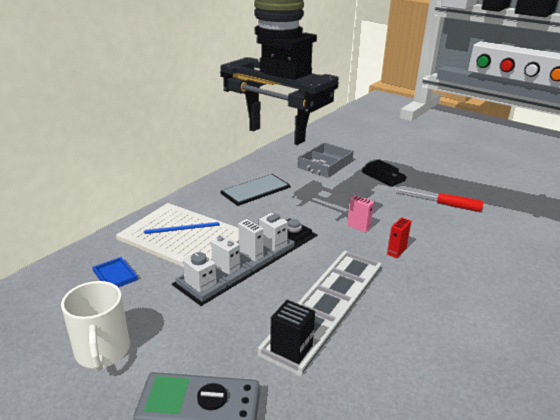

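View pics/wrist0.png

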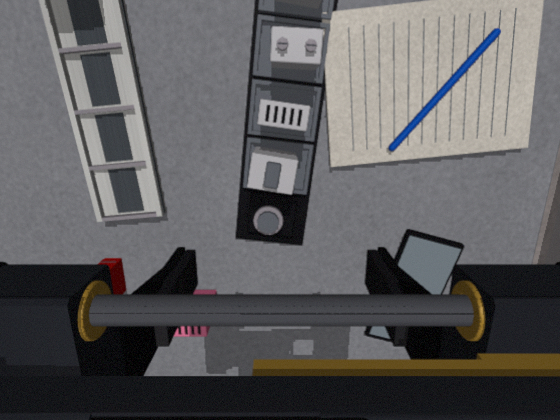

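The scene view (image right = robot's left) shows the storage row from robot-left as dial (360,245), stud (325,245), slim (290,240) and rocker (258,238). The knob at (227,243) is fixed trim on the storage rack. The mounting rack is nearer the robot, with the head unit at (357,157).

Look-alikes are the pink slim (167,206), the red slim (187,167), and a blue tray (414,325) that is not in the rack. So the mapping is dial→-116, stud→-58, slim→0, rocker→+58. I'll raise the hand for a better top view.

```bash
cat >> h.py <<'E'
def project_ray(d,u,v):
    K=np.array([[d['fx'],0,d['cx']],[0,d['fy'],d['cy']],[0,0,1]])
    p=np.array([[(u-d['cx'])/d['fx'],(v-d['cy'])/d['fy']]])
    q=p.copy()
    for _ in range(20): q=p/(1+d['k1']*(q**2).sum())
    M=d['world_to_cam']; R=M[:3,:3]; t=M[:3,3]
    return -R.T@t, R.T@np.array([q[0,0],-q[0,1],-1.0])
def onplane(d,u,v,z):
    c,r=project_ray(d,u,v); return c+r*(z-c[2])/r[2]
def cloud(d):
    H,W=d['range_z'].shape
    v,u=np.mgrid[0:H,0:W].astype(float)
    x=(u-d['cx'])/d['fx'];y=(v-d['cy'])/d['fy'];a,b=x.copy(),y.copy()
    for _ in range(20):
        s=1+d['k1']*(a*a+b*b);a,b=x/s,y/s
    Z=d['range_z'];P=np.stack([a*Z,-b*Z,-Z],-1)
    M=d['world_to_cam'];P=(P-M[:3,3])@M[:3,:3]
    P[Z<=0]=np.nan
    return P
E
python3 - <<'E'
from h import *
d=cam('scene')
for n,(u,v,z) in dict(dial=(361,238,.064),stud=(325,235,.067),slim=(291,228,.072),rocker=(260,228,.07),rackend1=(377,270,0.01),rackend2=(208,265,.01),head=(357,142,.078),mr=(374,180,.016),ml=(230,196,.016)).items(): print(n,onplane(d,u,v,z).round(3))
E
python3 -m pendant '[[[0,0,0],[0.025,-0.01,-0.04],-1],[[0,0,0],[0.025,-0.01,-0.04],-1],[[0,0,0],[0.03,-0.01,-0.04],-1],[[0,0,0],[0,0,0],-1],[[0,0,0],[0,0,0],-1]]'
python3 - <<'E'
from h import *
d=cam('wrist','w1.png'); print(monitor.get_state()['position'])
E
```

```text
dial [0.668 0.189 0.064]
stud [0.659 0.129 0.067]
slim [0.644 0.072 0.072]
rocker [0.639 0.02  0.07 ]
rackend1 [0.699 0.219 0.01 ]
rackend2 [ 0.667 -0.074  0.01 ]
head [0.445 0.218 0.078]
mr [0.491 0.252 0.016]
ml [ 0.513 -0.034  0.016]
time: 0.82
position: [0.6199, 0.0793, 0.3418]
tool_rot: [2.222, 2.221, -0.002]
ft_force: [-0.0, 0.3, -0.1]
grip_width: 1.0
[0.61974967 0.07862484 0.34094138]
```

View pics/w1.png

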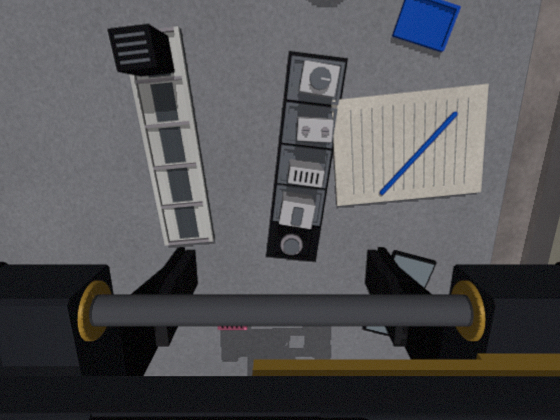

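This view shows both racks complete: dial (320,77), stud (316,130), slim (307,176) and rocker (298,210), with the mounting rack from (165,245) to (175,30). The four modules sit in the black rack's trays, so none of them is a pink/red or blue look-alike. Next I'll measure.

```bash
cat > meas.py <<'E'
from h import *
def rect(pts):
    r=cv2.minAreaRect((pts*1000).astype(np.float32)); return r
def modules(d,P,xr,yr,zmin=0.048,zmax=.09):
    c=d['color'].astype(int)
    white=(c.min(-1)>120)
    m=white&(P[...,2]>zmin)&(P[...,2]<zmax)&(P[...,0]>xr[0])&(P[...,0]<xr[1])&(P[...,1]>yr[0])&(P[...,1]<yr[1])
    m=m.astype(np.uint8)
    n,l,s,ce=cv2.connectedComponentsWithStats(m)
    for i in range(1,n):
        if s[i,4]<80: continue
        q=P[l==i]; zt=np.percentile(q[:,2],60)
        # rays of top-level pixels, on plane of top
        t=q[np.abs(q[:,2]-zt)<0.004]
        r=rect(t[:,:2])
        print('pix',ce[i].round(),'n',s[i,4],'ztop',zt.round(4),'med',np.median(t[:,:2],0).round(4),'rect c',np.round(r[0],1),'size',np.round(r[1],1),'ang',round(r[2],2))
E
python3 - <<'E'
from meas import *
d=cam('wrist'); P=cloud(d); c=d['color'].astype(int)
print('table z',np.nanmedian(P[150:250,230:260,2]))
modules(d,P,(.55,.75),(-.05,.3))
# rack
m=(c.min(-1)>130)&(P[...,0]<.56)&(P[...,2]<.03)
m=m.astype(np.uint8);n,l,s,ce=cv2.connectedComponentsWithStats(m);i=1+s[1:,4].argmax();q=P[l==i]
print('rack',s[i],np.percentile(q[:,2],[10,50,90]),rect(q[q[:,2]>.01][:,:2]))
e=c.sum(-1); hm=(P[...,2]>.065)&(P[...,0]<.52)&(P[...,1]>.1); h=P[hm]; print('head',rect(h[:,:2]),np.median(h,0))
v=np.zeros((420,560,3),np.uint8); v[l==i]=255; v[hm]=(0,0,255); cv2.imwrite('pics/m1.png',np.hstack([v[:270,90:380],d['color'][:270,90:380,::-1]]))
# storage rack dark
b=(c.max(-1)<60)&(P[...,0]>.58)&(P[...,0]<.72)&(P[...,2]<.03)&(P[...,1]>-.1)
b=b.astype(np.uint8);n,l,s,ce=cv2.connectedComponentsWithStats(b);i=1+s[1:,4].argmax();print('stor',s[i],rect(P[l==i][:,:2]))
E
```

```text
table z 0.0011502156686903678
pix [320.  76.] n 633 ztop 0.0555 med [0.6633 0.1918] rect c [667.  188.9] size [35.  43.5] ang 80.87
pix [315. 129.] n 661 ztop 0.0624 med [0.6624 0.1297] rect c [662.6 128. ] size [27.1 43. ] ang 86.9
pix [306. 176.] n 431 ztop 0.0732 med [0.6515 0.0718] rect c [651.7  71.1] size [21.3 43.3] ang 82.37
pix [297. 213.] n 559 ztop 0.0634 med [0.6411 0.0192] rect c [641.3  17.2] size [33.5 43.5] ang 81.1
rack [ 160   26   53  215 2410] [0.00824063 0.00989687 0.01762816] ((481.7350769042969, 105.44039916992188), (42.98744201660156, 292.8011779785156), 5.43994140625)
head ((453.2151794433594, 219.16551208496094), (48.11311340332031, 47.083011627197266), 6.224173545837402) [0.45536047 0.21934582 0.07874158]
stor [ 267   50   81  211 2806] ((652.83837890625, 72.91448974609375), (300.8809509277344, 79.99756622314453), 83.50407409667969)
```

View pics/m1.png

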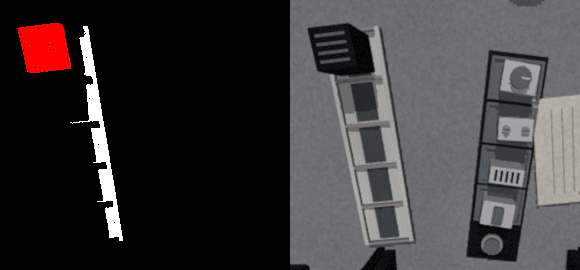

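```bash
python3 - <<'E'
from meas import *
d=cam('wrist'); P=cloud(d); c=d['color'].astype(int)
m=(P[...,0]<.56)&(P[...,2]<.03)&(P[...,2]>.006)&(P[...,0]>.38)&(P[...,1]>-.06)&(P[...,1]<.27)
m=cv2.morphologyEx(m.astype(np.uint8),cv2.MORPH_OPEN,np.ones((2,2)))
n,l,s,ce=cv2.connectedComponentsWithStats(m);i=1+s[1:,4].argmax();q=P[l==i]
r=rect(q[:,:2]);print('rack',s[i],r);
print(cv2.boxPoints(r).round(1).tolist())
top=q[(q[:,2]>.014)&(q[:,2]<.019)];print(len(top),rect(top[:,:2]))
v=np.zeros((420,560,3),np.uint8); v[l==i]=255;cv2.imwrite('pics/m2.png',np.hstack([v[:270,90:380],cv2.resize(d['color'][:270,90:230,::-1],None,fx=2,fy=2)[:270]]))
E
```

```text
rack [  131    26    85   220 10128] ((nan, nan), (0.0, 0.0), 0.0)
[[nan, nan], [nan, nan], [nan, nan], [nan, nan]]
2513 ((466.69647216796875, 102.82952880859375), (73.81182861328125, 294.0580749511719), 5.336069107055664)
```

View pics/m2.png

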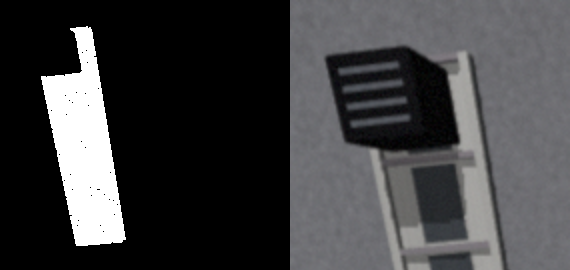

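Mounting rack: centre (0.4667, 0.1028), yaw +5.34°, and its size (73.8×294.1) matches the spec. Next is the dial; the helper works out the tool-axis moves.

```bash
cat > go.py <<'E'
import sys
from h import *
from scipy.spatial.transform import Rotation as Ro
B={'58':(.4613,.1606),'0':(.4667,.1028),'-58':(.4721,.0451),'-116':(.4775,-.0127)}
x,y,z,yaw=map(float,sys.argv[1:5])
s=monitor.get_state();R=Ro.from_rotvec(s['tool_rot']).as_matrix();p=s['position']
cur=np.degrees(np.arctan2(R[1,1],R[0,1])); dy=(yaw-cur+90)%180-90
c,sn=np.cos(np.radians(yaw)),np.sin(np.radians(yaw))
R1=np.array([[-sn,c,0],[c,sn,0],[0,0,-1]])
print('t',s['time'],'pos',p.round(4),'tilt',np.degrees(np.arccos(-R[2,2])).round(2),'curyaw',cur.round(2),'F',s['ft_force'].round(1),'grip',round(s['grip_width'],3))
print('rz',round(-dy,2),'then tool shift',(R1.T@(np.array([x,y,z])-p)).round(4))
E
python3 go.py .667 .189 .022 -9.1
```

```text
t 0.975 pos [0.6197 0.0784 0.3407] tilt 0.18 curyaw -0.12 F [-0.3 -0.3 -0.6] grip 1.001
rz 8.98 then tool shift [0.1167 0.0292 0.3187]
```

```bash
python3 - <<'E'
from h import *
d=cam('wrist'); cv2.imwrite('pics/crop1.png',cv2.resize(d['color'][40:265,230:400,::-1],None,fx=2.6,fy=2.6))
E
```

```text
(no output)
```

View pics/crop1.png

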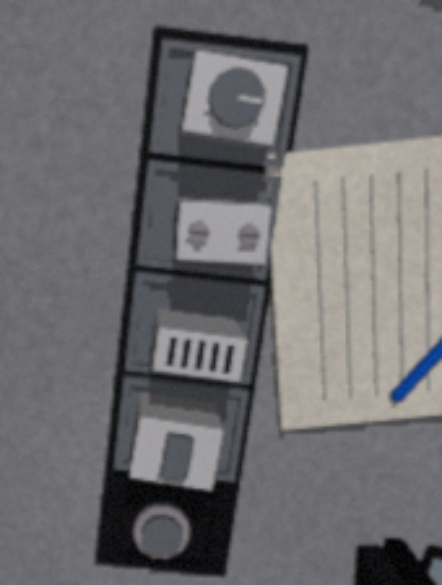

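The crop confirms the order dial, stud, slim, rocker, with the fixed knob at the right end. I'll go to the dial.

```bash
python3 -m pendant '[[[0,0,9],[0,0,0],-1],[[0,0,0],[0.039,0.01,0.04],-1],[[0,0,0],[0.039,0.01,0.06],-1],[[0,0,0],[0.039,0.009,0.06],-1],[[0,0,0],[0,0,0.05],-1],[[0,0,0],[0,0,0],-1],[[0,0,0],[0,0,0],-1]]' 20; python3 go.py .667 .189 .022 -9.1
```

```text
time: 1.9
position: [0.664, 0.1801, 0.1505]
tool_rot: [2.39, 2.037, 0.003]
ft_force: [0.4, 0.2, 0.8]
grip_width: 0.998
t 1.9 pos [0.664  0.1801 0.1505] tilt 0.13 curyaw -9.1 F [0.4 0.2 0.8] grip 0.998
rz 0.0 then tool shift [0.0093 0.0015 0.1285]
```

```bash
python3 -m pendant '[[[0,0,0],[0.009,0.0015,0.025],-1],[[0,0,0],[0,0,0.03],-1],[[0,0,0],[0,0,0],-1],[[0,0,0],[0,0,0],-1]]'; python3 go.py .667 .189 .022 -9.1; python3 - <<'E'
from h import *
cam('wrist','w2.png');cam('side','s2.png')
E
```

```text
time: 2.4
position: [0.6676, 0.1896, 0.0969]
tool_rot: [2.388, 2.038, 0.006]
ft_force: [0.6, -1.2, 0.3]
grip_width: 0.998
t 2.4 pos [0.6676 0.1896 0.0969] tilt 0.26 curyaw -9.06 F [ 0.6 -1.2  0.3] grip 0.998
rz 0.04 then tool shift [-0.0007 -0.0005  0.0749]
```

View pics/w2.png

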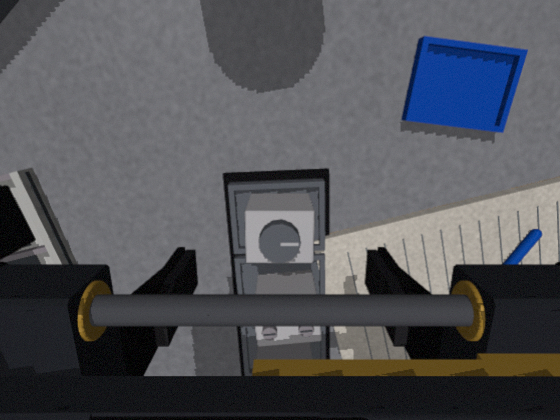

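The wrist view shows the dial (280,241) centred between the fingers, so I'll descend and grip.

```bash
python3 -m pendant '[[[0,0,0],[-0.0007,-0.0005,0.035],-1],[[0,0,0],[0,0,0.039],-1],[[0,0,0],[0,0,0],-1],[[0,0,0],[0,0,0],1],[[0,0,0],[0,0,0],1],[[0,0,0],[0,0,0],1],[[0,0,0],[0,0,0],1],[[0,0,0],[0,0,0],1]]' 20; python3 go.py .667 .189 .022 -9.1; python3 -m pendant '[[[0,0,0],[0,0,0],1],[[0,0,0],[0,0,-0.015],1],[[0,0,0],[0,0,-0.035],1],[[0,0,0],[0,0,-0.05],1],[[0,0,0],[0,0,-0.02],1],[[0,0,0],[0,0,0],1]]'; python3 go.py .4775 -.0127 .024 5.34;python3 - <<'E'
from h import *
cam('wrist','w3.png');cam('side','s3.png')
E
```

```text
time: 3.5
position: [0.6652, 0.1891, 0.0199]
tool_rot: [2.389, 2.04, 0.001]
ft_force: [0.6, 0.5, 0.9]
grip_width: 0.522
t 3.5 pos [0.6652 0.1891 0.0199] tilt 0.03 curyaw -9.0 F [0.6 0.5 0.9] grip 0.522
rz 0.1 then tool shift [ 0.0001  0.0018 -0.0021]
time: 4.25
position: [0.6661, 0.1895, 0.1418]
tool_rot: [2.388, 2.039, 0.005]
ft_force: [0.3, 0.0, -1.1]
grip_width: 0.502
t 4.25 pos [0.6661 0.1895 0.1418] tilt 0.21 curyaw -9.0 F [ 0.3  0.  -1.1] grip 0.502
rz -14.34 then tool shift [-0.1837 -0.2066  0.1178]
```

View pics/s3.png

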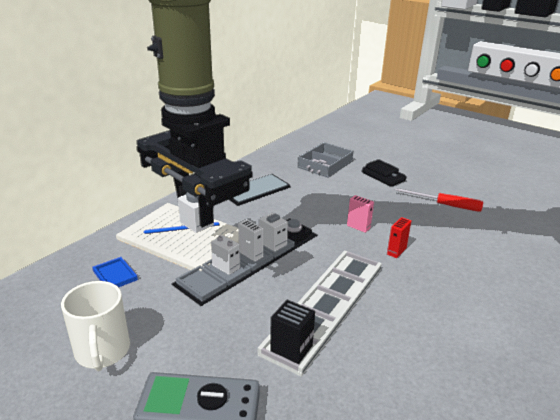

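The dial module is held upright, and its tray at (200,285) in the side view is empty. I'll carry it to bay -116.

```bash
python3 -m pendant '[[[0,0,-7.2],[0,0,0],1],[[0,0,-7.1],[0,0,0],1],[[0,0,0],[-0.03,-0.034,0],1],[[0,0,0],[-0.03,-0.034,0],1],[[0,0,0],[-0.03,-0.034,0],1],[[0,0,0],[-0.03,-0.034,0],1],[[0,0,0],[-0.03,-0.034,0],1],[[0,0,0],[-0.03,-0.034,0],1]]';python3 -m pendant '[[[0,0,0],[0,0,0.01],1],[[0,0,0],[0,0,0.01],1]]'; python3 go.py .4775 -.0127 .024 5.34
```

```text
time: 5.35
position: [0.4759, -0.0102, 0.1374]
tool_rot: [-2.114, -2.319, 0.004]
ft_force: [-0.1, -0.6, -0.8]
grip_width: 0.501
time: 5.6
position: [0.478, -0.0085, 0.118]
tool_rot: [-2.115, -2.321, 0.001]
ft_force: [-0.1, 0.8, -0.9]
grip_width: 0.504
t 5.6 pos [ 0.478  -0.0085  0.118 ] tilt 0.1 curyaw 5.3 F [-0.1  0.8 -0.9] grip 0.504
rz -0.04 then tool shift [-0.0042 -0.0009  0.094 ]
```

```bash
python3 -m pendant '[[[0,0,0],[-0.004,-0.0005,0.03],1],[[0,0,0],[0,0,0.03],1],[[0,0,0],[0,0,0.01],1],[[0,0,0],[0,0,0],1],[[0,0,0],[0,0,0],1]]'; python3 go.py .4775 -.0127 .022 5.34;python3 - <<'E'
from h import *
for i in range(3): print(monitor.get_state()['position'].round(4)); cam('wrist','w4.png')
cam('side','s4.png')
E
```

```text
time: 6.22
position: [0.4795, -0.0126, 0.0505]
tool_rot: [2.115, 2.322, 0.002]
ft_force: [0.7, 0.1, -1.1]
grip_width: 0.508
t 6.225 pos [ 0.4795 -0.0126  0.0505] tilt 0.1 curyaw 5.34 F [ 0.7  0.1 -1.1] grip 0.508
rz -0.0 then tool shift [ 0.0001 -0.002   0.0285]
[ 0.4795 -0.0126  0.0505]
[ 0.4796 -0.0127  0.0507]
[ 0.4795 -0.0129  0.0508]
```

View pics/w4.png

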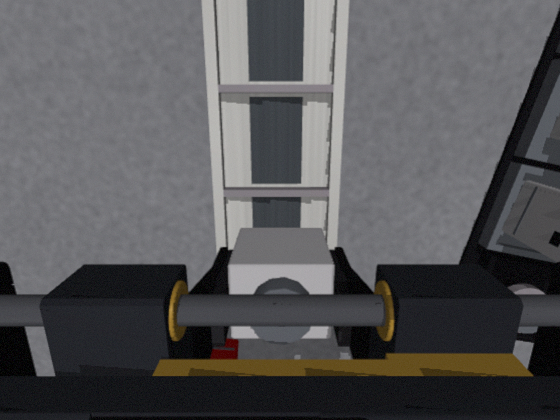

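View pics/s4.png

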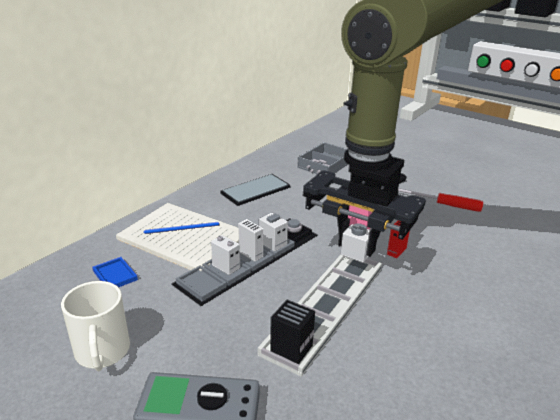

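Dial at (282,305) sits over the last bay and square to the ribs. The red look-alike appears close at (225,350), so I'll check its clearance before opening.

```bash
python3 - <<'E'
from h import *
for n in ['scene','side']:
    d=cam(n);P=cloud(d);c=d['color'].astype(int)
    m=(c[...,0]>120)&(c[...,0]>1.6*c[...,1])&(P[...,0]<.62)&(P[...,0]>.3)&(P[...,1]>-.2)&(P[...,2]>.01)&(P[...,2]<.075)
    _,l,s,ce=cv2.connectedComponentsWithStats(m.astype(np.uint8))
    for i in range(1,len(s)):
        if s[i,4]>30: q=P[l==i]; print(n,ce[i].round(),q.min(0).round(3),q.max(0).round(3))
E
```

```text
scene [185. 157.] [ 0.434 -0.139  0.059] [ 0.459 -0.098  0.066]
scene [167. 204.] [ 0.524 -0.161  0.01 ] [ 0.572 -0.139  0.067]
side [359. 211.] [ 0.525 -0.157  0.036] [ 0.567 -0.136  0.051]
side [357. 220.] [ 0.526 -0.143  0.01 ] [ 0.568 -0.136  0.029]
side [396. 242.] [ 0.434 -0.139  0.01 ] [ 0.457 -0.093  0.058]
```

Clear: red ends at y=-0.093 and the gripper at about -0.05. Lowering now.

```bash
python3 -m pendant '[[[0,0,0],[0,-0.001,0.015],1],[[0,0,0],[0,0,0.010],1],[[0,0,0],[0,0,0.0],1],[[0,0,0],[0,0,0],1]]'; python3 -m pendant '[[[0,0,0],[0,0,0.002],1],[[0,0,0],[0,0,0],1]]';python3 -m pendant '[[[0,0,0],[0,0,0.002],1],[[0,0,0],[0,0,0],1]]'
```

```text
time: 7.02
position: [0.4775, -0.0131, 0.0245]
tool_rot: [-2.116, -2.322, 0.0]
ft_force: [0.1, -0.6, -1.0]
grip_width: 0.503
time: 7.28
position: [0.4776, -0.0131, 0.0228]
tool_rot: [2.116, 2.322, 0.0]
ft_force: [-0.0, -0.0, -1.6]
grip_width: 0.504
time: 7.52
position: [0.4774, -0.0131, 0.0206]
tool_rot: [-2.116, -2.322, 0.0]
ft_force: [-0.1, -0.2, -0.4]
grip_width: 0.504
```

```bash
python3 -m pendant '[[[0,0,0],[0,0,0.001],1],[[0,0,0],[0,0,0],1]]'; python3 -m pendant '[[[0,0,0],[0,0,0.001],1],[[0,0,0],[0,0,0],1]]'
```

```text
time: 7.78
position: [0.4776, -0.0131, 0.0198]
tool_rot: [2.116, 2.322, 0.0]
ft_force: [0.2, -1.0, 0.3]
grip_width: 0.502
time: 8.02
position: [0.4776, -0.0131, 0.0198]
tool_rot: [2.116, 2.322, -0.0]
ft_force: [-4.0, 0.9, 9.0]
grip_width: 0.504
```

Floor contact at 0.0198. Releasing and lifting.

```bash
python3 -m pendant '[[[0,0,0],[0,0,-0.001],0.6],[[0,0,0],[0,0,0],-1],[[0,0,0],[0,0,0],-1],[[0,0,0],[0,0,0],-1],[[0,0,0],[0,0,-0.02],-1],[[0,0,0],[0,0,-0.04],-1],[[0,0,0],[0,0,-0.05],-1],[[0,0,0],[0,0,0],-1]]'; python3 go.py .6626 .128 .1 -3.1; python3 - <<'E'
from h import *
cam('side','s5.png')
E
```

```text
time: 9.02
position: [0.4807, -0.0131, 0.1339]
tool_rot: [2.112, 2.317, 0.009]
ft_force: [0.5, -0.3, -0.7]
grip_width: 0.999
t 9.025 pos [ 0.4807 -0.0131  0.1339] tilt 0.5 curyaw 5.29 F [ 0.5 -0.3 -0.7] grip 0.999
rz 8.39 then tool shift [0.1507 0.174  0.0339]
```

View pics/s5.png

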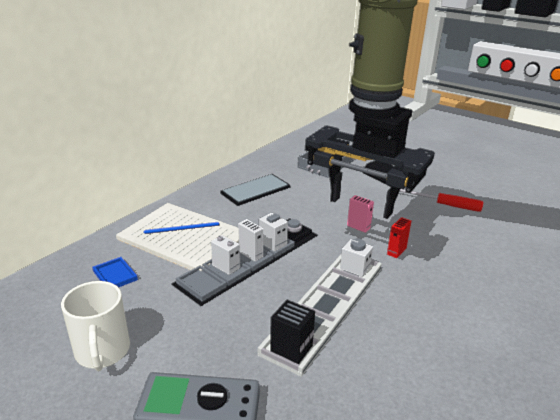

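The dial stands upright in the right end bay (357,255). Next is the stud.

```bash
python3 -m pendant '[[[0,0,8.4],[0,0,0],-1],[[0,0,0],[0.025,0.029,0],-1],[[0,0,0],[0.025,0.029,0],-1],[[0,0,0],[0.025,0.029,0],-1],[[0,0,0],[0.025,0.029,0],-1],[[0,0,0],[0.025,0.029,0],-1],[[0,0,0],[0.025,0.029,0],-1],[[0,0,0],[0,0,0.0],-1]]' 20;python3 -m pendant '[[[0,0,0],[0,0,0.01],-1],[[0,0,0],[0,0,0.02],-1],[[0,0,0],[0,0,0],-1]]'; python3 go.py .6626 .128 .020 -3.1; python3 - <<'E'
from meas import *
d=cam('wrist','w6.png');modules(d,cloud(d),(.55,.75),(-.05,.3))
E
```

```text
time: 10.07
position: [0.6592, 0.1301, 0.1268]
tool_rot: [-2.275, -2.162, 0.003]
ft_force: [-0.8, -1.2, -0.0]
grip_width: 0.999
time: 10.45
position: [0.6569, 0.1258, 0.0965]
tool_rot: [-2.28, -2.158, 0.008]
ft_force: [-0.4, 0.5, -0.2]
grip_width: 0.999
t 10.45 pos [0.6569 0.1258 0.0965] tilt 0.32 curyaw -3.15 F [-0.4  0.5 -0.2] grip 0.999
rz -0.05 then tool shift [0.0025 0.0056 0.0765]
pix [289. 234.] n 2446 ztop 0.0622 med [0.6625 0.1309] rect c [662.4 128.2] size [27.9 43.3] ang 87.25
pix [259. 334.] n 308 ztop 0.0733 med [0.6403 0.0676] rect c [639.6  67.8] size [10.8 21. ] ang 87.09
pix [306. 331.] n 84 ztop 0.0732 med [0.6699 0.068 ] rect c [670.  68.] size [7.1 6. ] ang 81.51
```

View pics/w6.png

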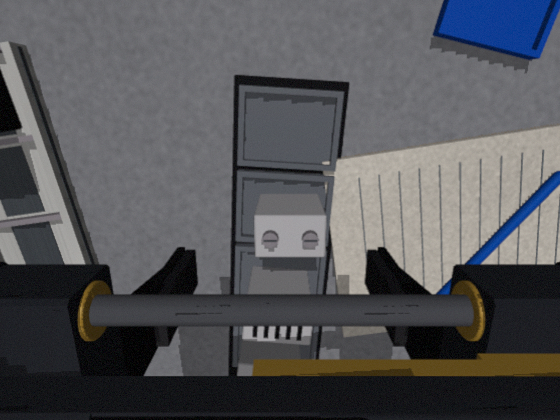

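The stud module (289,234) re-measures the same. Correct, descend and grip.

```bash
python3 -m pendant '[[[0,0,0],[0.0025,0.005,0.01],-1],[[0,0,0],[0,0,0.03],-1],[[0,0,0],[0,0,0.034],-1],[[0,0,0],[0,0,0],-1],[[0,0,0],[0,0,0],-1]]' 20; python3 go.py .6626 .128 .022 -3.1; python3 -m pendant '[[[0,0,0],[0,0,0],1],[[0,0,0],[0,0,0],1],[[0,0,0],[0,0,0],1],[[0,0,0],[0,0,0],1],[[0,0,0],[0,0,0],1],[[0,0,0],[0,0,0],1],[[0,0,0],[0,0,0],1]]';  python3 -m pendant '[[[0,0,0],[0,0,-0.015],1],[[0,0,0],[0,0,-0.035],1],[[0,0,0],[0,0,-0.05],1],[[0,0,0],[0,0,-0.02],1],[[0,0,0],[0,0,0],1]]'; python3 go.py .4721 .0451 .1 5.34
```

```text
time: 11.12
position: [0.6655, 0.1298, 0.027]
tool_rot: [2.28, 2.16, 0.003]
ft_force: [0.1, 0.3, 0.3]
grip_width: 0.997
t 11.125 pos [0.6655 0.1298 0.027 ] tilt 0.12 curyaw -3.1 F [0.1 0.3 0.3] grip 0.997
rz -0.0 then tool shift [-0.002  -0.0028  0.005 ]
time: 12.0
position: [0.6643, 0.1295, 0.0256]
tool_rot: [-2.281, -2.16, 0.001]
ft_force: [-1.2, 0.5, 1.6]
grip_width: 0.504
time: 12.62
position: [0.6656, 0.1298, 0.1477]
tool_rot: [2.279, 2.159, 0.005]
ft_force: [0.1, -0.6, -1.4]
grip_width: 0.503
t 12.625 pos [0.6656 0.1298 0.1477] tilt 0.22 curyaw -3.1 F [ 0.1 -0.6 -1.4] grip 0.503
rz -8.44 then tool shift [-0.0663 -0.2005  0.0477]
```

```bash
python3 -m pendant '[[[0,0,-8.4],[0,0,0],1],[[0,0,0],[-0.013,-0.04,0],1],[[0,0,0],[-0.013,-0.04,0],1],[[0,0,0],[-0.013,-0.04,0],1],[[0,0,0],[-0.013,-0.04,0],1],[[0,0,0],[-0.013,-0.04,0.02],1],[[0,0,0],[0,0,0.02],1],[[0,0,0],[0,0,0],1]]'; python3 -m pendant '[[[0,0,0],[0,0,0],1]]';python3 go.py .4721 .0461 .026 5.34
```

```text
time: 13.62
position: [0.4685, 0.0457, 0.1028]
tool_rot: [-2.114, -2.318, 0.007]
ft_force: [0.2, 1.1, -0.6]
grip_width: 0.503
time: 13.75
position: [0.4714, 0.0465, 0.1054]
tool_rot: [-2.116, -2.322, 0.001]
ft_force: [0.9, -0.5, -1.3]
grip_width: 0.503
t 13.75 pos [0.4714 0.0465 0.1054] tilt 0.04 curyaw 5.32 F [ 0.9 -0.5 -1.3] grip 0.503
rz -0.02 then tool shift [-0.0005  0.0006  0.0794]
```

```bash
python3 -m pendant '[[[0,0,0],[0,0.0005,0.025],1],[[0,0,0],[0,0,0.025],1],[[0,0,0],[0,0,0.015],1],[[0,0,0],[0,0,0.008],1],[[0,0,0],[0,0,0],1],[[0,0,0],[0,0,0],1]]'; python3 go.py .4721 .0461 .026 5.34
python3 - <<'E'
from h import *
cam('wrist','w7.png')
E
```

```text
time: 14.5
position: [0.4726, 0.0465, 0.0334]
tool_rot: [2.116, 2.321, 0.002]
ft_force: [0.2, 0.0, -0.8]
grip_width: 0.506
t 14.5 pos [0.4726 0.0465 0.0334] tilt 0.09 curyaw 5.3 F [ 0.2  0.  -0.8] grip 0.506
rz -0.04 then tool shift [-0.0003 -0.0005  0.0074]
```

View pics/w7.png

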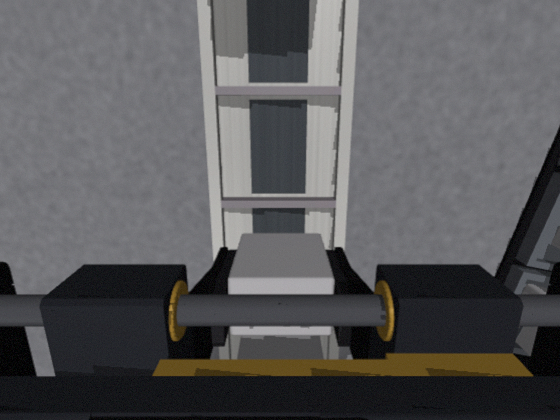

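The stud module (280,285) is centred between the lips and square.

```bash
python3 -m pendant '[[[0,0,0],[0,0,0.005],1],[[0,0,0],[0,0,0],1],[[0,0,0],[0,0,0.001],1],[[0,0,0],[0,0,0],1]]'; for i in 1; do python3 -m pendant '[[[0,0,0],[0,0,0.001],1],[[0,0,0],[0,0,0],1]]';done;  python3 -m pendant '[[[0,0,0],[0,0,0.001],1],[[0,0,0],[0,0,0],1]]'
```

```text
time: 15.05
position: [0.4718, 0.0463, 0.0266]
tool_rot: [2.116, 2.322, -0.0]
ft_force: [-0.7, -0.8, -0.7]
grip_width: 0.508
time: 15.3
position: [0.4718, 0.0463, 0.0256]
tool_rot: [2.116, 2.322, -0.0]
ft_force: [-0.7, -0.3, -1.2]
grip_width: 0.505
time: 15.55
position: [0.4719, 0.0464, 0.0255]
tool_rot: [2.116, 2.322, -0.0]
ft_force: [-3.4, -1.5, 7.1]
grip_width: 0.506
```

Contact. Release and lift, then take the slim.

```bash
python3 -m pendant '[[[0,0,0],[0,0,-0.001],0.6],[[0,0,0],[0,0,0],-1],[[0,0,0],[0,0,0],-1],[[0,0,0],[0,0,0],-1],[[0,0,0],[0,0,-0.02],-1],[[0,0,0],[0,0,-0.04],-1],[[0,0,0],[0,0,-0.04],-1],[[0,0,0],[0,0,0],-1]]'; python3 go.py .6517 .0711 .11 -7.6; python3 - <<'E'
from h import *
cam('side','s8.png')
E
```

```text
time: 16.55
position: [0.4745, 0.0467, 0.1291]
tool_rot: [2.113, 2.318, 0.008]
ft_force: [-0.7, 0.8, -0.3]
grip_width: 0.996
t 16.55 pos [0.4745 0.0467 0.1291] tilt 0.41 curyaw 5.3 F [-0.7  0.8 -0.3] grip 0.996
rz 12.9 then tool shift [0.0476 0.1725 0.0191]
```

View pics/s8.png

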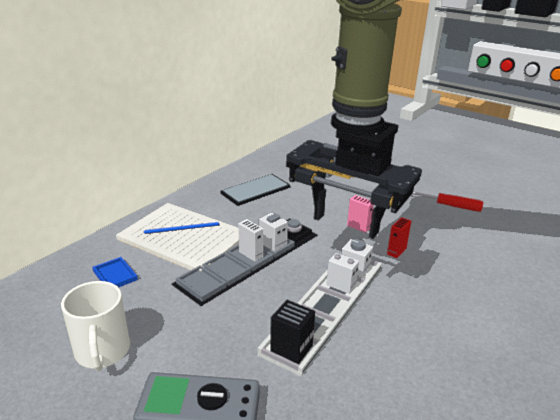

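The stud stands at (344,268) beside the dial (357,252).

```bash
python3 -m pendant '[[[0,0,6.5],[0,0,0],-1],[[0,0,6.4],[0,0,0],-1],[[0,0,0],[0.01,0.036,0],-1],[[0,0,0],[0.01,0.036,0],-1],[[0,0,0],[0.01,0.036,0],-1],[[0,0,0],[0.01,0.036,0],-1],[[0,0,0],[0.007,0.028,0],-1],[[0,0,0],[0,0,0.0],-1]]' 20;python3 -m pendant '[[[0,0,0],[0,0,0.01],-1],[[0,0,0],[0,0,0.01],-1],[[0,0,0],[0,0,0],-1]]'; python3 go.py .6517 .0711 .028 -7.6; python3 - <<'E'
from meas import *
d=cam('wrist','w9.png');modules(d,cloud(d),(.55,.75),(-.05,.3))
E
```

```text
time: 17.6
position: [0.6488, 0.0703, 0.1231]
tool_rot: [-2.362, -2.068, 0.003]
ft_force: [-0.4, -0.5, 0.1]
grip_width: 1.004
time: 17.98
position: [0.6468, 0.0699, 0.1041]
tool_rot: [-2.363, -2.068, 0.004]
ft_force: [-0.4, -0.7, 0.2]
grip_width: 1.0
t 17.975 pos [0.6468 0.0699 0.1041] tilt 0.17 curyaw -7.6 F [-0.4 -0.7  0.2] grip 1.0
rz 0.0 then tool shift [0.0019 0.0047 0.0761]
pix [288. 238.] n 1774 ztop 0.0732 med [0.6518 0.0724] rect c [651.6  71.2] size [21.3 43.4] ang 82.86
pix [282. 290.] n 430 ztop 0.0631 med [0.6423 0.0319] rect c [643.8  31.5] size [ 5.7 42.1] ang 81.0
pix [303. 329.] n 86 ztop 0.0631 med [6.536e-01 6.000e-04] rect c [653.2   0.8] size [ 4.9 13.8] ang 75.98
```

View pics/w9.png

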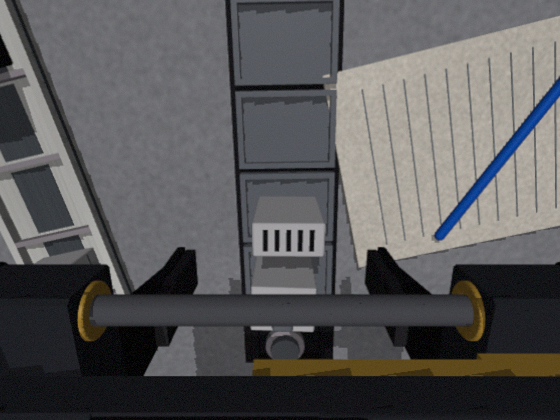

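The white slim (288,238) is confirmed, with five slots. Correct, descend, grip and lift.

```bash
python3 -m pendant '[[[0,0,0],[0.0015,0.004,0.01],-1],[[0,0,0],[0,0,0.03],-1],[[0,0,0],[0,0,0.034],-1],[[0,0,0],[0,0,0],-1],[[0,0,0],[0,0,0],-1]]' 20; python3 go.py .6517 .0712 .028 -7.4; python3 -m pendant '[[[0,0,0],[0,0,0],1],[[0,0,0],[0,0,0],1],[[0,0,0],[0,0,0],1],[[0,0,0],[0,0,0],1],[[0,0,0],[0,0,0],1],[[0,0,0],[0,0,0],1],[[0,0,0],[0,0,0],1]]';  python3 -m pendant '[[[0,0,0],[0,0,-0.015],1],[[0,0,0],[0,0,-0.035],1],[[0,0,0],[0,0,-0.05],1],[[0,0,0],[0,0,-0.02],1],[[0,0,0],[0,0,0],1]]'; python3 go.py .4667 .1028 .1 5.34
```

```text
time: 18.65
position: [0.6536, 0.0713, 0.0328]
tool_rot: [2.363, 2.069, 0.002]
ft_force: [0.3, 0.3, 0.7]
grip_width: 1.002
t 18.65 pos [0.6536 0.0713 0.0328] tilt 0.1 curyaw -7.6 F [0.3 0.3 0.7] grip 1.002
rz -0.2 then tool shift [-0.0004 -0.0019  0.0048]
time: 19.52
position: [0.6526, 0.0711, 0.0317]
tool_rot: [-2.364, -2.069, 0.0]
ft_force: [-1.8, 0.3, 1.2]
grip_width: 0.507
time: 20.15
position: [0.6538, 0.0713, 0.1536]
tool_rot: [2.362, 2.068, 0.005]
ft_force: [0.1, 0.1, -1.2]
grip_width: 0.506
t 20.15 pos [0.6538 0.0713 0.1536] tilt 0.22 curyaw -7.6 F [ 0.1  0.1 -1.2] grip 0.506
rz -12.94 then tool shift [ 0.0488 -0.1833  0.0536]
```

```bash
python3 -m pendant '[[[0,0,-6.5],[0,0,0],1],[[0,0,-6.4],[0,0,0],1],[[0,0,0],[0.01,-0.037,0],1],[[0,0,0],[0.01,-0.037,0],1],[[0,0,0],[0.01,-0.037,0],1],[[0,0,0],[0.01,-0.037,0],1],[[0,0,0],[0.0088,-0.036,0.02],1],[[0,0,0],[0,0,0.02],1]]'; python3 -m pendant '[[[0,0,0],[0,0,0],1],[[0,0,0],[0,0,0],1]]';python3 go.py .4667 .1028 .032 5.34
```

```text
time: 21.15
position: [0.461, 0.1028, 0.1091]
tool_rot: [-2.113, -2.322, 0.006]
ft_force: [0.7, -0.5, -0.6]
grip_width: 0.507
time: 21.4
position: [0.465, 0.1026, 0.1113]
tool_rot: [-2.116, -2.321, 0.001]
ft_force: [0.7, 0.0, -1.7]
grip_width: 0.501
t 21.4 pos [0.465  0.1026 0.1113] tilt 0.05 curyaw 5.28 F [ 0.7  0.  -1.7] grip 0.501
rz -0.06 then tool shift [0.0001 0.0017 0.0793]
```

```bash
python3 -m pendant '[[[0,0,0],[0,0.001,0.025],1],[[0,0,0],[0,0,0.025],1],[[0,0,0],[0,0,0.015],1],[[0,0,0],[0,0,0.008],1],[[0,0,0],[0,0,0],1],[[0,0,0],[0,0,0],1]]'; python3 go.py .4667 .1028 .032 5.34
python3 - <<'E'
from h import *
cam('wrist','w10.png')
E
```

```text
time: 22.15
position: [0.4667, 0.103, 0.0395]
tool_rot: [2.116, 2.321, 0.002]
ft_force: [-0.3, -1.0, -0.4]
grip_width: 0.507
t 22.15 pos [0.4667 0.103  0.0395] tilt 0.09 curyaw 5.3 F [-0.3 -1.  -0.4] grip 0.507
rz -0.04 then tool shift [-0.0002 -0.0001  0.0075]
```

View pics/w10.png

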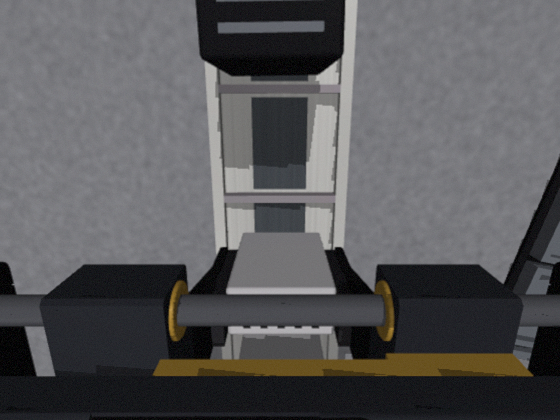

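The slim (280,280) is centred in the middle bay. One empty bay remains above it, next to the head unit (270,35).

```bash
python3 -m pendant '[[[0,0,0],[0,0,0.005],1],[[0,0,0],[0,0,0],1],[[0,0,0],[0,0,0.001],1],[[0,0,0],[0,0,0],1]]'; python3 -m pendant '[[[0,0,0],[0,0,0.001],1],[[0,0,0],[0,0,0],1]]';  python3 -m pendant '[[[0,0,0],[0,0,0.001],1],[[0,0,0],[0,0,0],1]]'
```

```text
time: 22.7
position: [0.4659, 0.1028, 0.0326]
tool_rot: [2.116, 2.322, -0.0]
ft_force: [0.5, -0.2, -1.4]
grip_width: 0.508
time: 22.95
position: [0.4659, 0.1028, 0.0316]
tool_rot: [2.116, 2.322, -0.0]
ft_force: [0.2, 0.9, -0.5]
grip_width: 0.504
time: 23.2
position: [0.466, 0.1028, 0.0316]
tool_rot: [2.116, 2.322, -0.001]
ft_force: [-2.8, -1.9, 5.9]
grip_width: 0.503
```

```bash
python3 -m pendant '[[[0,0,0],[0,0,-0.001],0.6],[[0,0,0],[0,0,0],-1],[[0,0,0],[0,0,0],-1],[[0,0,0],[0,0,0],-1],[[0,0,0],[0,0,-0.02],-1],[[0,0,0],[0,0,-0.04],-1],[[0,0,0],[0,0,-0.04],-1],[[0,0,0],[0,0,0],-1]]'; python3 go.py .6413 .0172 .11 -8.9; python3 - <<'E'
from h import *
cam('side','s11.png')
E
```

```text
time: 24.2
position: [0.4685, 0.1035, 0.135]
tool_rot: [2.114, 2.318, 0.009]
ft_force: [0.6, -0.2, -1.0]
grip_width: 0.998
t 24.2 pos [0.4685 0.1035 0.135 ] tilt 0.4 curyaw 5.29 F [ 0.6 -0.2 -1. ] grip 0.998
rz 14.19 then tool shift [-0.0585  0.1841  0.025 ]
```

View pics/s11.png

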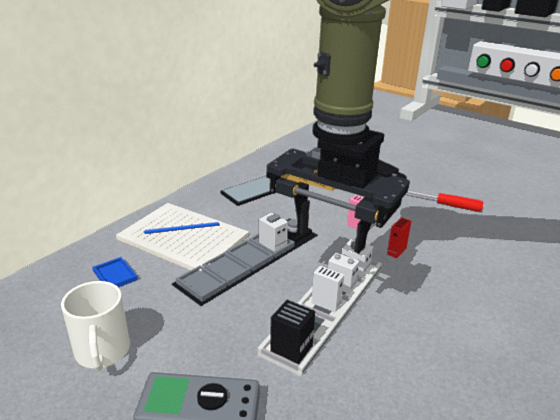

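The slim stands upright at (328,285). Last is the rocker.

```bash
python3 -m pendant '[[[0,0,7.1],[0,0,0],-1],[[0,0,7.1],[0,0,0],-1],[[0,0,0],[-0.012,0.037,0],-1],[[0,0,0],[-0.012,0.037,0],-1],[[0,0,0],[-0.012,0.037,0],-1],[[0,0,0],[-0.012,0.037,0],-1],[[0,0,0],[-0.0105,0.036,0],-1],[[0,0,0],[0,0,0.0],-1]]' 20;python3 -m pendant '[[[0,0,0],[0,0,0.01],-1],[[0,0,0],[0,0,0.01],-1],[[0,0,0],[0,0,0],-1]]'; python3 go.py .6413 .0172 .025 -8.9; python3 - <<'E'
from meas import *
d=cam('wrist','w12.png');modules(d,cloud(d),(.55,.75),(-.05,.3))
E
```

```text
time: 25.25
position: [0.6393, 0.0141, 0.129]
tool_rot: [-2.39, -2.038, 0.004]
ft_force: [-0.3, -0.3, -0.2]
grip_width: 1.001
time: 25.62
position: [0.637, 0.0172, 0.1101]
tool_rot: [-2.385, -2.042, 0.004]
ft_force: [-0.9, 0.1, -0.5]
grip_width: 0.997
t 25.625 pos [0.637  0.0172 0.1101] tilt 0.17 curyaw -8.84 F [-0.9  0.1 -0.5] grip 0.997
rz 0.06 then tool shift [0.0007 0.0042 0.0851]
pix [287. 229.] n 2393 ztop 0.0632 med [0.6431 0.0198] rect c [641.3  17.3] size [33.7 43.3] ang 80.83
```

View pics/w12.png

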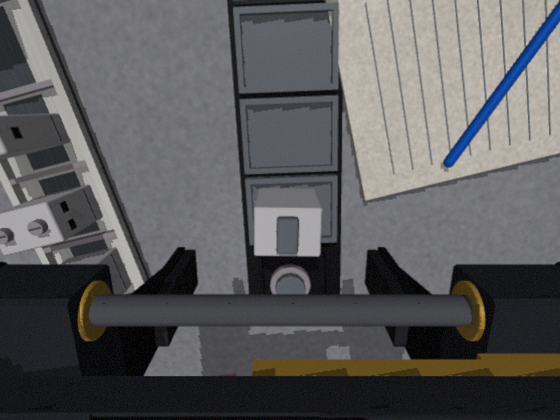

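The rocker (287,229) is between the fingers.

```bash
python3 -m pendant '[[[0,0,0],[0,0.0035,0.015],-1],[[0,0,0],[0,0,0.03],-1],[[0,0,0],[0,0,0.037],-1],[[0,0,0],[0,0,0],-1],[[0,0,0],[0,0,0],-1]]' 20; python3 go.py .6413 .0173 .025 -9; python3 -m pendant '[[[0,0,0],[0,0,0],1],[[0,0,0],[0,0,0],1],[[0,0,0],[0,0,0],1],[[0,0,0],[0,0,0],1],[[0,0,0],[0,0,0],1],[[0,0,0],[0,0,0],1],[[0,0,0],[0,0,0],1]]';  python3 -m pendant '[[[0,0,0],[0,0,-0.015],1],[[0,0,0],[0,0,-0.035],1],[[0,0,0],[0,0,-0.05],1],[[0,0,0],[0,0,-0.03],1],[[0,0,0],[0,0,0],1]]'; python3 go.py .4613 .1606 .1 5.34
```

```text
time: 26.3
position: [0.643, 0.0161, 0.0307]
tool_rot: [2.386, 2.042, 0.002]
ft_force: [-0.1, 0.5, 0.4]
grip_width: 1.003
t 26.3 pos [0.643  0.0161 0.0307] tilt 0.09 curyaw -8.9 F [-0.1  0.5  0.4] grip 1.003
rz 0.1 then tool shift [ 0.0009 -0.0019  0.0057]
time: 27.18
position: [0.6421, 0.016, 0.0297]
tool_rot: [-2.387, -2.042, 0.0]
ft_force: [-1.1, -0.5, 1.5]
grip_width: 0.504
time: 27.8
position: [0.6444, 0.0162, 0.164]
tool_rot: [2.384, 2.039, 0.009]
ft_force: [0.8, -0.1, -0.7]
grip_width: 0.503
t 27.8 pos [0.6444 0.0162 0.164 ] tilt 0.42 curyaw -8.9 F [ 0.8 -0.1 -0.7] grip 0.503
rz -14.24 then tool shift [ 0.1608 -0.1689  0.064 ]
```

```bash
python3 -m pendant '[[[0,0,-7.1],[0,0,0],1],[[0,0,-7.1],[0,0,0],1],[[0,0,0],[0.027,-0.028,0],1],[[0,0,0],[0.027,-0.028,0],1],[[0,0,0],[0.027,-0.028,0],1],[[0,0,0],[0.027,-0.028,0],1],[[0,0,0],[0.027,-0.028,0],1],[[0,0,0],[0.025,-0.028,0],1]]'; python3 -m pendant '[[[0,0,0],[0,0,0],1],[[0,0,0],[0,0,0.02],1],[[0,0,0],[0,0,0],1]]';python3 go.py .4613 .1596 .03 5.34
```

```text
time: 28.8
position: [0.4582, 0.1604, 0.1585]
tool_rot: [-2.115, -2.321, 0.002]
ft_force: [0.7, 0.3, -0.4]
grip_width: 0.504
time: 29.18
position: [0.4589, 0.1586, 0.1378]
tool_rot: [-2.116, -2.32, 0.006]
ft_force: [0.1, 0.4, -0.8]
grip_width: 0.504
t 29.175 pos [0.4589 0.1586 0.1378] tilt 0.24 curyaw 5.26 F [ 0.1  0.4 -0.8] grip 0.504
rz -0.08 then tool shift [0.0008 0.0024 0.1078]
```

```bash
python3 -m pendant '[[[0,0,0],[0.0008,0.001,0.025],1],[[0,0,0],[0,0,0.025],1],[[0,0,0],[0,0,0.02],1],[[0,0,0],[0,0,0],1],[[0,0,0],[0,0,0],1]]'; python3 go.py .4613 .1596 .03 5.34
python3 - <<'E'
from h import *
cam('wrist','w13.png');cam('side','s13.png')
E
```

```text
time: 29.8
position: [0.4619, 0.1607, 0.0706]
tool_rot: [2.117, 2.321, 0.002]
ft_force: [0.2, -0.2, -0.9]
grip_width: 0.503
t 29.8 pos [0.4619 0.1607 0.0706] tilt 0.07 curyaw 5.27 F [ 0.2 -0.2 -0.9] grip 0.503
rz -0.07 then tool shift [-0.0011 -0.0007  0.0406]
```

View pics/w13.png

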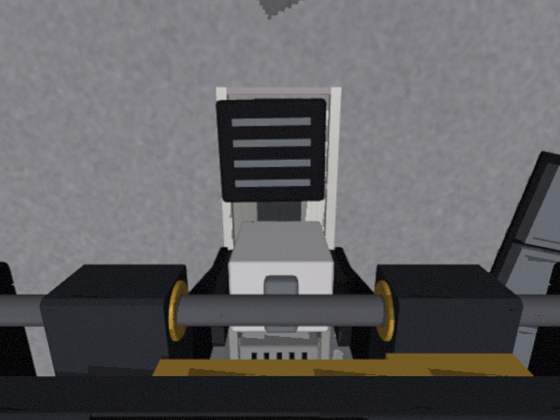

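View pics/s13.png

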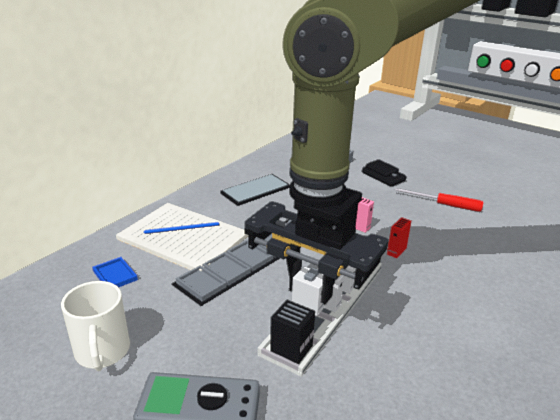

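The rocker (280,270) sits between the head unit (272,150) and the slim, with clearance on both sides. Lowering.

```bash
python3 -m pendant '[[[0,0,0],[-0.001,0,0.02],1],[[0,0,0],[0,0,0.012],1],[[0,0,0],[0,0,0.004],1],[[0,0,0],[0,0,0],1],[[0,0,0],[0,0,0],1]]'; python3 -m pendant '[[[0,0,0],[0,0,0.002],1],[[0,0,0],[0,0,0],1]]';  python3 -m pendant '[[[0,0,0],[0,0,0.001],1],[[0,0,0],[0,0,0],1]]'
```

```text
time: 30.52
position: [0.4616, 0.1599, 0.0342]
tool_rot: [2.116, 2.321, 0.001]
ft_force: [1.7, 0.6, -0.8]
grip_width: 0.503
time: 30.78
position: [0.4611, 0.1597, 0.0317]
tool_rot: [2.116, 2.322, 0.0]
ft_force: [-0.3, -0.2, -0.9]
grip_width: 0.501
time: 31.02
position: [0.4611, 0.1597, 0.0306]
tool_rot: [2.116, 2.322, -0.0]
ft_force: [-0.1, 0.2, -0.8]
grip_width: 0.503
```

```bash
python3 -m pendant '[[[0,0,0],[0,0,0.001],1],[[0,0,0],[0,0,0],1]]';  python3 -m pendant '[[[0,0,0],[0,0,0.001],1],[[0,0,0],[0,0,0],1]]'
```

```text
time: 31.28
position: [0.4611, 0.1597, 0.0296]
tool_rot: [2.116, 2.322, 0.0]
ft_force: [-0.9, 0.2, -1.3]
grip_width: 0.507
time: 31.52
position: [0.4611, 0.1597, 0.0296]
tool_rot: [2.116, 2.322, -0.001]
ft_force: [-3.0, -1.1, 7.2]
grip_width: 0.506
```

Contact. Release, lift, and back off to a viewing pose.

```bash
python3 -m pendant '[[[0,0,0],[0,0,-0.001],0.6],[[0,0,0],[0,0,0],-1],[[0,0,0],[0,0,0],-1],[[0,0,0],[0,0,0],-1],[[0,0,0],[0,0,-0.02],-1],[[0,0,0],[0,0,-0.04],-1],[[0,0,0],[0,0,-0.04],-1],[[0,0,0],[0,0,-0.03],-1]]'; python3 -m pendant '[[[0,0,0],[0,0.03,-0.04],-1],[[0,0,0],[0,0.03,-0.04],-1],[[0,0,0],[0,0.03,-0.04],-1],[[0,0,0],[0,0.03,-0.03],-1],[[0,0,0],[0,0,0],-1],[[0,0,0],[0,0,0],-1]]'
cat > fin.py <<'E'
from meas import *
d=cam('wrist','w14.png');P=cloud(d);cam('side','s14.png');cam('scene','c14.png')
modules(d,P,(.4,.56),(-.06,.185))
print('bays .4613,.1606 .4667,.1028 .4721,.0451 .4775,-.0127')
h=P[(P[...,2]>.065)&(P[...,0]<.52)&(P[...,1]>.19)&(P[...,1]<.26)]; print('head',rect(h[:,:2]),np.median(h,0), 'was 453.2 219.2')
E
python3 fin.py
```

```text
time: 32.52
position: [0.4616, 0.1599, 0.1615]
tool_rot: [2.116, 2.321, 0.002]
ft_force: [0.7, -0.2, -0.1]
grip_width: 0.997
time: 33.28
position: [0.5797, 0.1708, 0.3085]
tool_rot: [-2.115, -2.321, 0.003]
ft_force: [-0.4, 0.8, 0.9]
grip_width: 0.999
pix [182. 172.] n 744 ztop 0.0632 med [0.4662 0.1631] rect c [461.2 161. ] size [44.2 33.1] ang 5.13
pix [183. 221.] n 492 ztop 0.0732 med [0.4668 0.1033] rect c [466.5 102.6] size [43.8 22.2] ang 6.01
pix [202. 260.] n 159 ztop 0.0623 med [0.4889 0.0507] rect c [487.7  46.9] size [12.8 26.4] ang 5.75
pix [203. 289.] n 100 ztop 0.0551 med [0.4899 0.0017] rect c [488.6   0.8] size [19.2 10.5] ang 4.23
bays .4613,.1606 .4667,.1028 .4721,.0451 .4775,-.0127
head ((473.86907958984375, 218.03514099121094), (51.995452880859375, 94.78559875488281), 87.1776123046875) [0.51196867 0.202551   0.39061726] was 453.2 219.2
```

View pics/w14.png

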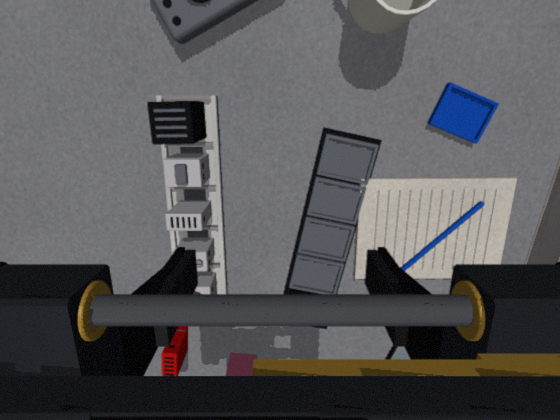

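View pics/s14.png

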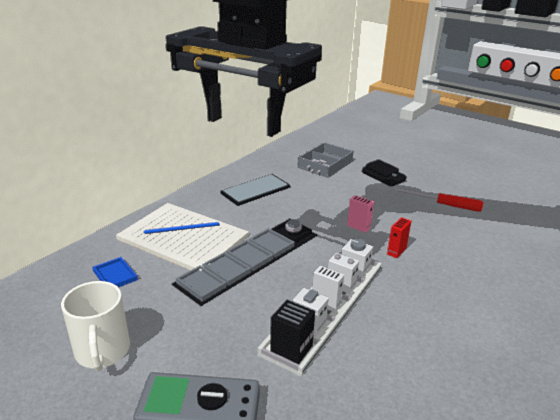

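Rocker and slim are within 1 mm of their bay centres. The left finger hides part of the stud and dial, and my head mask picked up the gripper, so I'll shift right and repeat the check.

```bash
python3 -m pendant '[[[0,0,0],[-0.04,0,0],-1],[[0,0,0],[-0.04,0,0],-1],[[0,0,0],[-0.03,0,0],-1],[[0,0,0],[0,0,0],-1],[[0,0,0],[0,0,0],-1]]'; sed -i 's/w14/w15/;s/s14/s15/;s/c14/c15/;s/>.065)&/>.065)\&(P[...,2]<.09)\&/' fin.py; python3 fin.py
```

```text
time: 34.05
position: [0.5901, 0.0626, 0.3094]
tool_rot: [-2.114, -2.322, -0.0]
ft_force: [1.3, -0.2, 0.2]
grip_width: 1.002
pix [173.  75.] n 886 ztop 0.0633 med [0.4669 0.1623] rect c [461.4 161. ] size [43.6 33.3] ang 7.11
pix [175. 130.] n 577 ztop 0.0732 med [0.4669 0.1029] rect c [466.4 102.5] size [43.4 21.1] ang 5.4
pix [182. 179.] n 707 ztop 0.0623 med [0.4725 0.0469] rect c [472.2  44.7] size [43.7 27.6] ang 5.07
pix [188. 220.] n 535 ztop 0.0552 med [ 0.4811 -0.0063] rect c [477.6 -12.9] size [44.1 35. ] ang 5.31
bays .4613,.1606 .4667,.1028 .4721,.0451 .4775,-.0127
head ((453.7748718261719, 213.68246459960938), (48.22563171386719, 37.168697357177734), 7.40830135345459) [0.45529161 0.21295045 0.07866535] was 453.2 219.2
```

View pics/w15.png

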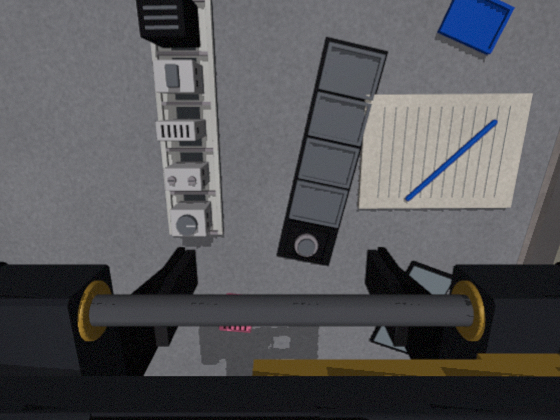

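All four modules sit within 1 mm of their bay centres. The head unit is cut off at the top of this picture, but its visible edge (y≈195 mm) and x match the start. Handing in.

```bash
python3 -c "
from bench import order; print(order.close_job())"
```

```text
the job is handed in; nothing more can be done
None
```

I moved all four modules into the mounting rack in reverse order and handed the job in at about 34 s. From the right end bay to the bay beside the head unit they stand dial, stud, slim, rocker.

- **Final check:** the last wrist picture put every module within 1 mm of its bay centre. All were square to the rack within 2° and standing at the right height on the bay floor, with the gripper released and well clear. The hand-in reports no verdict, so this is my own measurement.
- **Checks that went wrong:** in the first final picture a finger hid part of the stud and dial, and my measurement of the head unit picked up the gripper. I moved the camera and repeated both.
- **Head unit:** in the repeat picture its top was cut off, so I could not measure its centre again. Its visible edge and x position match the start within about 1 mm, so I saw no sign that it moved.

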